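# Set out the pantry board

### The arm

A 6-joint arm with a two-finger parallel gripper is mounted at the origin on a cart in front of the work surface, level with it; the furniture and walls round the work are solid. World frame = base frame: x ahead of the robot, y to its left, z up, the work surface at z = 0. Lengths are in m, angles in rad, forces in N, time in s.
With the tool pointing down it reaches from about 0.425 to 0.95 m from the base axis. Payload 3.5 kg.
Tool frame: the origin (TCP) lies on the centre line of the jaws, within the pads' length; the fingertips stand 11 mm ahead of it and the grasp point (between the pads) lies 8 mm behind it; z points along the fingers, y is the line along which they close (so a half turn about z gives the same grasp; the last joint's range is limited). The gripper opens to 85 mm and grips with 20 to 120 N. Pads are 22 mm wide; open, the fingers measure 114 mm over their backs; the gripper's body (76 mm by 85 mm) begins 54 mm behind the grasp point. The pads swing forward as they close: fully open they stand 13 mm farther back than shut.
Start: joints at [1.168, 0.286, 1.577, -0, 1.279, -0.15], TCP at [0.169, 0.654, 0.242] pointing down, gripper open.
Joint ranges: [-2.77, 2.77], [-0.9, 2.22], [0.21, 2.48], [-1.53, 4.67], [0.24, 2.81], [-2.84, 2.84]. Speed limits (rad/s): [2.79, 2.79, 3.14, 3.14, 3.14, 3.14].

### API

Orientations are given as a unit quaternion [x, y, z, w].
In Python, from plant import ctrl gives the robot as it stands.
- The arm moves only by the tool step_arm, never from a script. Its argument "motion" is a list of rows, each an object with "offset": the shift along the tool's x, y, z in m, a list of three; "twist": the turn about the tool's z in degrees. A call has 1 to 12 rows; each row is the pose to reach, as a shift and turn from the pose commanded when the call began, along the tool's axes at that moment; what a row does not reach only later rows make up. A row lasts 1/10 s, in which the tool goes at most 50 mm and 8.59 degrees, less where a joint would pass 70% of its speed; a pose out of reach is approached as far as the arm can. A call with a gripper value outside its range is refused whole. "gripper" is the finger opening in m, from 0 to 0.0854, set as the call begins (left out, the last holds). The fingers move at their own pace and stop on an object; "grip_force" is the grip in N (left out, the last holds). Time passes only in rows, so rows that repeat a pose let the fingers close. It gives the time, the measured TCP pose, the force, the opening and the grip force at its end, in the units of the state.
- ctrl.get_state(): the state, without advancing time (a new reading comes with each control period).
- ctrl.read_camera(name): name is "scene" or "top" or "wrist"; returns the picture (480x640x3 uint8, blue, green, red); there is no depth.
- ctrl.calibration(name): a dict with "fx", "fy", "cx", "cy" (pixels), "cam_to_world" (4x4, takes a point from camera to world coordinates). Camera axes: x right, y up, looking along -z (the intrinsics and any distortion apply to the point x, -y, -z); pixel columns grow to the right and rows downward; lengths in m; the calibration is good to about 2 mm. A picture is of the moment at which its call begins: read the wrist's pose just before it. calibration takes no time and is no camera call; for the wrist camera it gives the pose at the moment of the call.
- ctrl.sign_off(): hands the job in; it is judged then, once.
The state is a dict: "time": time; "qpos": joint angles; "dq": joint speeds; "joint_efforts": joint torques, N m; "eef_pos": TCP position; "tcp_rot": TCP orientation; "contact_force": force on the tool from outside, world axes, zero at the start; "wrist_torque": the same for the moment, N m; "opening": opening from 0.0 (shut) to 1.0 (fully open); "finger_force": force on a finger pad.
Only numpy, scipy, OpenCV 4.12 (cv2) and the standard library are available. Lean on these libraries where they do the work, as an engineer would, in place of code of your own. Each camera call takes 0.05 s, during which the arm holds its last target. There are 200 camera calls.

### The job

Set out the pantry things on the wooden board, each standing upright on the middle of its own cork place: the salt shaker between the flat tin and the yellow-capped spice jar, the green card box directly behind the salt shaker (behind means on the far side from you), and the honey jar with the orange lid directly behind the yellow-capped spice jar. Stand the green-lidded pesto jar centrally on top of the tin. The tin and the spice jar stay where they are, and do not disturb the caddy and the mug beside the board.

Things in the scene. Friction and masses are not known exactly. Their poses are not given: they have to be found in the camera images.
- board: Low wooden board, 250 mm deep (its x axis, pointing away from the robot, give or take its yaw) and 360 mm wide (its y axis, pointing to the robot's left), top 16 mm above the worktop; it does not slide. Origin at the centre of its underside, on the worktop. Six round cork places of 80 mm diameter are inlaid flush in it, three in the front row (x = -55 mm) and three in the back row (x = +55 mm), at y = +110 (left), 0 (middle) and -110 mm (right).
- tomato_tin_mid (a point): Flat food tin with a white and red label and a flat metal top, 75 mm diameter, 58 mm high. It stands on the front row of the board, on the left or the right end place (it varies); it stays there. The point lies on its axis, half-way up; z points up through its top.
- paprika_jar_mid (a point): Small glass spice jar with a yellow cap, 45 mm diameter, 100 mm high. It stands on the other end place of the front row of the board and stays there. The point lies on its axis, half-way up; z points up through its top.
- salt_shaker_mid (a point): Glass salt shaker with a grey top, 44 mm diameter up to 66 mm, narrowing to 34 mm in its top, 90 mm high; loose on the worktop beside the board, best gripped from above round its upper half. The point lies on its axis, half-way up; z points up through its top.
- honey_jar_mid (a point): Honey jar with an orange screw lid, 58 mm diameter, 118 mm high, about 0.3 kg; loose on the worktop beside the board, best gripped from above round its upper half. The lid is fixed. The point lies on its axis, half-way up; z points up through its top.
- pesto_jar_mid (a point): Small jar of dark green pesto with a green lid, 51 mm diameter, 92 mm high; loose on the worktop beside the board, best gripped from above round its upper half. The lid is fixed. The point lies on its axis, half-way up; z points up through its top.
- tea_box_green_mid (a point): Upright green card box, 44 x 44 mm, 112 mm high, stiff, faces square to its x and y axes; loose on the worktop beside the board, best gripped from above round its upper half. The point lies on its axis, half-way up; z points up through its top.
- tea_caddy_a_mid (a point): Blue-grey metal caddy, 53 x 73 mm, 98 mm high, on the worktop at the far left; not part of the job. The point lies on its axis, half-way up; z points up through its top.
- mug_mid (a point): Cream mug with a light brown band, 88 mm across, with its handle 127 mm, 102 mm high, on the worktop at the far right; not part of the job. The point lies on its axis, half-way up; z points up through its top.
There are look-alikes about, which are no part of the job. Leave any blue or purple look-alike of the part that bears tea_box_green_mid alone.

How it is judged:
At the end, for the whole second after the job is handed in: Salt shaker, green box and honey jar within 15 mm (along each board axis) of the centres of their cork places; pesto jar on the tin within 12 mm of its axis; tin and spice jar within 15 mm of their places; all six upright within 0.15 rad, standing on their support, released and at rest (x of salt_shaker_mid in the frame of board between -0.07 and -0.04 m and y of salt_shaker_mid in the frame of board between -0.015 and 0.015 m and x of tea_box_green_mid in the frame of board between 0.04 and 0.07 m and y of tea_box_green_mid in the frame of board between -0.015 and 0.015 m and height (world z) of salt_shaker_mid between 0.055 and 0.067 m and height (world z) of tea_box_green_mid between 0.066 and 0.078 m and height (world z) of honey_jar_mid between 0.069 and 0.081 m and height (world z) of pesto_jar_mid between 0.114 and 0.126 m and horizontal distance between pesto_jar_mid and tomato_tin_mid below 0.012 m and ((x of tomato_tin_mid in the frame of board between -0.07 and -0.04 m and y of tomato_tin_mid in the frame of board between 0.095 and 0.125 m and x of paprika_jar_mid in the frame of board between -0.07 and -0.04 m and y of paprika_jar_mid in the frame of board between -0.125 and -0.095 m and x of honey_jar_mid in the frame of board between 0.04 and 0.07 m and y of honey_jar_mid in the frame of board between -0.125 and -0.095 m) or (x of tomato_tin_mid in the frame of board between -0.07 and -0.04 m and y of tomato_tin_mid in the frame of board between -0.125 and -0.095 m and x of paprika_jar_mid in the frame of board between -0.07 and -0.04 m and y of paprika_jar_mid in the frame of board between 0.095 and 0.125 m and x of honey_jar_mid in the frame of board between 0.04 and 0.07 m and y of honey_jar_mid in the frame of board between 0.095 and 0.125 m)) and linear speed of each of salt_shaker, tea_box_green, honey_jar, pesto_jar, tomato_tin, paprika_jar below 0.01 m/s and angle between each of salt_shaker_mid, tea_box_green_mid, honey_jar_mid, pesto_jar_mid, tomato_tin_mid, paprika_jar_mid's own z axis and vertical below 0.15 rad); the robot touches nothing.
It fails at once if the tin or the yellow-capped spice jar is shoved more than 20 mm or tipped over (distance of any of tomato_tin_mid, paprika_jar_mid from where it was at the start of the episode above 0.02 m or angle between any of tomato_tin_mid, paprika_jar_mid's own z axis and vertical above 0.4 rad).
It fails at once if the caddy or the mug is shoved more than 20 mm or tipped over (distance of any of tea_caddy_a_mid, mug_mid from where it was at the start of the episode above 0.02 m or angle between any of tea_caddy_a_mid, mug_mid's own z axis and vertical above 0.4 rad).
It also fails if it takes over 96 s, if anything falls off the work surface, if the arm or the gripper's body presses on something with over 40 N, if the wrist force passes 120 N, or if a joint passes its speed limit or range.

## Working session

There is one attempt and no reset: what is moved stays moved. The work goes in short steps, Python scripts to look and compute and a tool call to move; the robot and the scene stay as the last step left them, time stands still between calls to the robot, and variables do not carry over. Pictures are saved under pics/ and viewed, at most 14 in all, crops included, and the job is handed in when it is done.

Besides the shell and the picture viewer there is one more tool, called after ">>>" by a JSON object that holds its "api" and its "payload", one argument or row to a line. step_arm: Moves the arm, as the interface text tells. Its arguments: {"type":"object","properties":{"motion":{"type":"array"},"gripper":{"type":"number"},"grip_force":{"type":"number"}},"required":["motion"]}

```bash
mkdir -p pics; python3 - <<'E'
from plant import ctrl
import cv2,numpy as np
print(ctrl.get_state())
for n in("top","scene"):
    im=ctrl.read_camera(n);cv2.imwrite(f"pics/{n}0.png",im);c=ctrl.calibration(n)
    print(n,c)
E
```

```text
{'time': 0.0, 'qpos': array([ 1.16800312e+00,  2.87197091e-01,  1.57818627e+00, -3.40986591e-06,
        1.27856266e+00, -1.50002625e-01]), 'dq': array([-0.00134201, -0.00084605,  0.00109892,  0.00084763, -0.00016042,
        0.00071221]), 'joint_efforts': array([-1.11627567e-03, -4.05973327e+01, -2.92629915e+01, -2.18774794e-04,
        5.79262109e-03,  3.82080714e-06]), 'eef_pos': array([0.16854754, 0.65297113, 0.24092116]), 'tcp_rot': array([ 1.26058441e-01,  9.92022119e-01, -1.13246516e-03, -3.19536812e-04]), 'contact_force': array([-0.13795009,  0.08311841,  0.63497772]), 'wrist_torque': array([-0.05905696, -0.00162554, -0.02519329]), 'finger_force': 0.0, 'opening': 1.0001711052810376}
top {'fx': 531.2921370319973, 'fy': 531.2921370319973, 'cx': 311.3062977512062, 'cy': 231.13086990756034, 'cam_to_world': array([[ 0.42423494,  0.84025971, -0.3376216 , -0.09807031],
       [-0.90554256,  0.39535934, -0.15389497, -0.09798229],
       [ 0.00417011,  0.37101835,  0.92861617,  1.57901005],
       [ 0.        ,  0.        ,  0.        ,  1.        ]])}
scene {'fx': 550.2455541230736, 'fy': 550.2455541230736, 'cx': 326.2989585794675, 'cy': 235.55855305267448, 'cam_to_world': array([[ 0.40946173,  0.61173317, -0.6768483 , -0.68970121],
       [-0.912316  ,  0.27085646, -0.30710959, -0.39143786],
       [-0.00454039,  0.74324916,  0.66899931,  1.2154468 ],
       [ 0.        ,  0.        ,  0.        ,  1.        ]])}
```

View pics/top0.png

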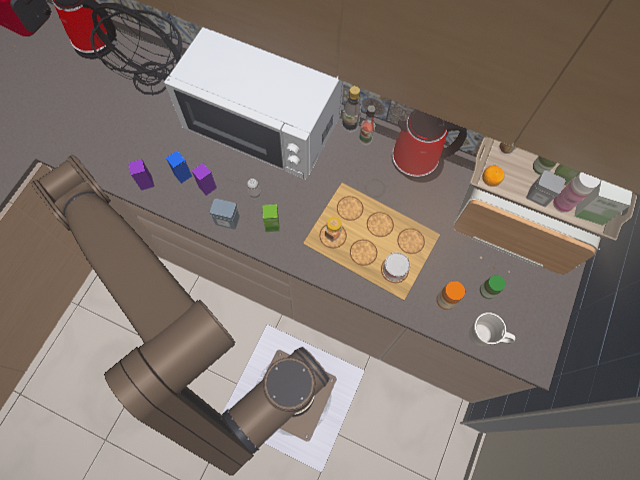

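View pics/scene0.png

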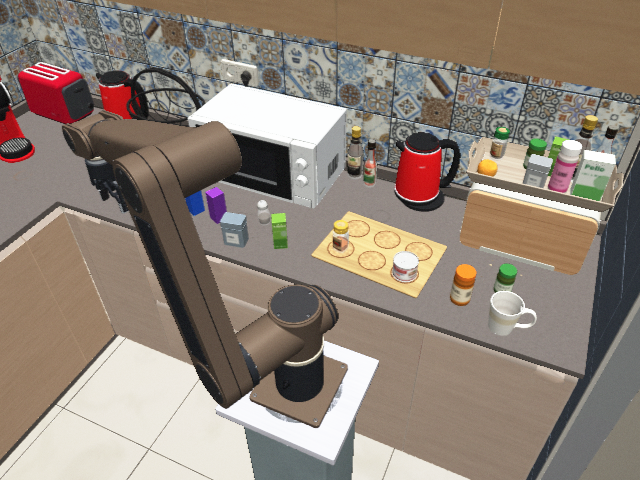

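The top view shows the board at about (372,240), with the spice jar on front-left (333,230) and the tin on front-right (397,263). Loose around it are the green box (270,217), salt (252,187), honey (453,295) and pesto (494,287). The mug is at (490,330) and the caddy at (224,213).

```bash
cat > h.py <<'E'
from plant import ctrl
import cv2,numpy as np
def ray(cal,uv,z):
    """pixels -> world points on plane z"""
    uv=np.atleast_2d(uv).astype(float)
    d=np.c_[(uv[:,0]-cal['cx'])/cal['fx'],-(uv[:,1]-cal['cy'])/cal['fy'],-np.ones(len(uv))]
    T=cal['cam_to_world'];w=d@T[:3,:3].T;o=T[:3,3]
    return o+w*((z-o[2])/w[:,2])[:,None]
def blobs(im,lo,hi,amin=30,roi=None):
    m=cv2.inRange(cv2.cvtColor(im,cv2.COLOR_BGR2HSV),np.array(lo),np.array(hi))
    if roi is not None:
        r=np.zeros_like(m);x0,y0,x1,y1=roi;r[y0:y1,x0:x1]=255;m&=r
    c,_=cv2.findContours(m,cv2.RETR_EXTERNAL,cv2.CHAIN_APPROX_NONE)
    return sorted([k for k in c if cv2.contourArea(k)>=amin],key=cv2.contourArea,reverse=True)
def hullc(k):
    M=cv2.moments(cv2.convexHull(k));return np.array([M['m10'],M['m01']])/M['m00']
E
python3 - <<'E'
from h import *
im=cv2.imread('pics/top0.png');c=ctrl.calibration('top')
np.set_printoptions(precision=4,suppress=True)
def show(n,lo,hi,roi,z,a=30):
    for k in blobs(im,lo,hi,a,roi)[:2]:
        print(n,cv2.contourArea(k),cv2.boundingRect(k),ray(c,hullc(k),z)[0])
show('honey lid',(5,180,120),(15,255,255),(430,270,480,315),.108)
show('pesto lid',(50,120,40),(85,255,255),(475,270,515,300),.083)
show('green box',(35,100,60),(50,255,255),(255,195,290,240),.06)
show('yellow cap',(18,150,120),(32,255,255),(325,215,345,235),.108,15)
show('tin',(0,0,150),(180,60,255),(380,250,412,285),.07)
show('salt',(0,0,110),(180,60,255),(240,172,265,200),.05,10)
k=blobs(im,(10,60,120),(28,200,255),2000,(290,170,450,305))[0]
r=cv2.minAreaRect(ray(c,k[:,0],.016)[:,:2].astype(np.float32));print('board',r)
h=cv2.cvtColor(im,cv2.COLOR_BGR2HSV)
for n,p in dict(box=(270,212),boxside=(270,224),salt=(252,183),wood=(372,250),cork=(380,224),yel=(333,224)).items(): print(n,h[p[1],p[0]])
cv2.imwrite('pics/crop1.png',np.hstack([cv2.resize(im[165:315,200:360],None,fx=2.5,fy=2.5,interpolation=2),cv2.resize(im[165:315,360:520],None,fx=2.5,fy=2.5,interpolation=2)]))
E
```

```text
honey lid 254.5 (446, 282, 19, 18) [ 0.4461 -0.3026  0.108 ]
pesto lid 164.5 (489, 276, 16, 15) [ 0.5288 -0.4088  0.083 ]
green box 336.5 (262, 204, 17, 28) [0.4422 0.2889 0.06  ]
yellow cap 155.5 (327, 216, 14, 16) [0.4865 0.0959 0.108 ]
tin 442.5 (384, 252, 26, 25) [ 0.4637 -0.1246  0.07  ]
salt 648.0 (240, 172, 25, 28) [0.5196 0.3944 0.05  ]
board ((0.5290116667747498, -0.020239248871803284), (0.36041560769081116, 0.25257956981658936), 84.31689453125)
box [ 44 162 175]
boxside [ 43 138 105]
salt [120   1 197]
wood [ 16 119 219]
cork [ 16 121 208]
yel [ 17  99 191]
```

View pics/crop1.png

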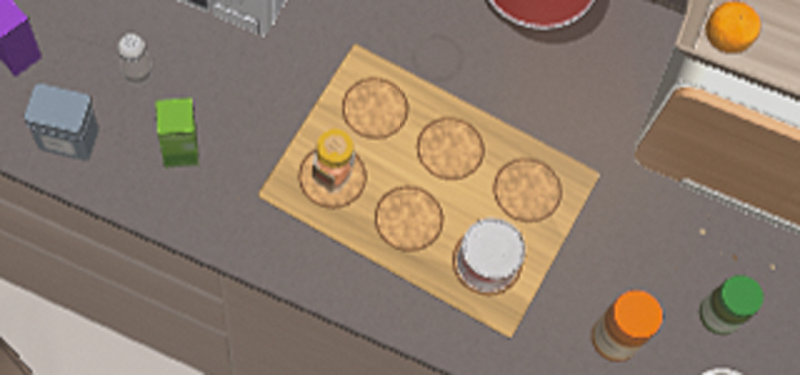

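```bash
cat >> h.py <<'E'
from scipy.spatial.transform import Rotation as R
def go(x,y,z,psi=None):
    """offset and twist (deg) from the present measured pose; psi = angle of closing line (deg, world)"""
    s=ctrl.get_state();A=R.from_quat(s['tcp_rot']).as_matrix()
    o=A.T@(np.array([x,y,z])-s['eef_pos']);p=np.degrees(np.arctan2(A[1,1],A[0,1]))
    t=0 if psi is None else -((psi-p+90)%180-90)
    print('offset',o.round(4),'psi',p.round(2),'twist',round(t,1),'t',round(s['time'],2),'pos',s['eef_pos'].round(4),'q6',s['qpos'][[0,5]].round(2))
E
python3 - <<'E'
from h import *
np.set_printoptions(precision=4,suppress=True)
w=ctrl.calibration('wrist');print(w);go(.43,.34,.30);go(.43,.34,.30,0)
c=ctrl.calibration('top')
print('salt',ray(c,(252.8,181.8),.085),'caddy top',ray(c,(223.5,207),.098),'mug',ray(c,(489,325),.1))
E
```

```text
{'fx': 358.44604287021104, 'fy': 358.44604287021104, 'cx': 320.8989286698567, 'cy': 246.13820281395294, 'cam_to_world': array([[ 0.251 , -0.9189, -0.3042,  0.0896],
       [ 0.968 ,  0.2372,  0.0822,  0.6728],
       [-0.0034, -0.3151,  0.949 ,  0.373 ],
       [ 0.    ,  0.    ,  0.    ,  1.    ]])}
offset [-0.3314 -0.2378 -0.0585] psi 75.52 twist 0 t 0.1 pos [0.1686 0.653  0.2411] q6 [ 1.17 -0.15]
offset [-0.3314 -0.2378 -0.0585] psi 75.52 twist 75.5 t 0.1 pos [0.1686 0.653  0.2411] q6 [ 1.17 -0.15]
salt [[0.518  0.3869 0.085 ]] caddy top [[0.3981 0.4239 0.098 ]] mug [[ 0.3951 -0.424   0.1   ]]
```

>>> {"api": "step_arm", "payload": {
  "motion": [
    {"offset":[-0.33,-0.24,-0.06],"twist":0},
    {"offset":[-0.33,-0.24,-0.06],"twist":0},
    {"offset":[-0.33,-0.24,-0.06],"twist":0},
    {"offset":[-0.33,-0.24,-0.06],"twist":0},
    {"offset":[-0.33,-0.24,-0.06],"twist":0},
    {"offset":[-0.33,-0.24,-0.06],"twist":0},
    {"offset":[-0.33,-0.24,-0.06],"twist":0},
    {"offset":[-0.33,-0.24,-0.06],"twist":0},
    {"offset":[-0.33,-0.24,-0.06],"twist":0},
    {"offset":[-0.33,-0.24,-0.06],"twist":0},
    {"offset":[-0.33,-0.24,-0.06],"twist":0}
  ]
}}

```text
time: 1.2
eef_pos: [0.4276, 0.3391, 0.3017]
tcp_rot: [0.126, 0.992, -0.0, -0.001]
contact_force: [-0.2, 0.7, 0.0]
opening: 1.003
finger_force: 0.0
```

```bash
python3 - <<'E'
from h import *
np.set_printoptions(precision=4,suppress=True)
c=ctrl.calibration('wrist');im=ctrl.read_camera('wrist');cv2.imwrite('pics/w1.png',im)
for k in blobs(im,(35,100,130),(50,255,255),200)[:2]:
    r=cv2.minAreaRect(k);print(r,hullc(k))
    P=ray(c,cv2.boxPoints(r),.112);print(P,P.mean(0),np.degrees(np.arctan2(*(P[1]-P[0])[1::-1])))
go(.442,.289,.15)
E
```

```text
((272.25, 245.25001525878906), (45.961936950683594, 45.25482940673828), 45.0) [272.2512 245.08  ]
[[0.4314 0.2577 0.112 ]
 [0.4094 0.296  0.112 ]
 [0.4471 0.3165 0.112 ]
 [0.4709 0.2777 0.112 ]] [0.4397 0.287  0.112 ] 119.86509487706519
offset [-0.0271 -0.0451  0.1516] psi 75.58 twist 0 t 1.25 pos [0.4273 0.3395 0.3016] q6 [ 0.49 -0.83]
```

View pics/w1.png

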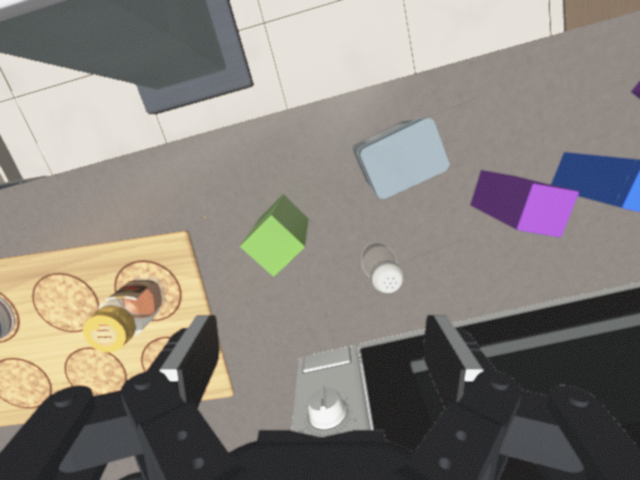

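>>> {"api": "step_arm", "payload": {
  "motion": [
    {"offset":[-0.025,-0.048,0.05],"twist":45.5},
    {"offset":[-0.025,-0.048,0.1],"twist":45.5},
    {"offset":[-0.025,-0.048,0.13],"twist":45.5},
    {"offset":[-0.025,-0.048,0.13],"twist":45.5},
    {"offset":[-0.025,-0.048,0.13],"twist":45.5},
    {"offset":[-0.025,-0.048,0.14],"twist":45.5},
    {"offset":[-0.025,-0.048,0.18],"twist":45.5},
    {"offset":[-0.025,-0.048,0.22],"twist":45.5},
    {"offset":[-0.025,-0.048,0.229],"twist":45.5},
    {"offset":[-0.025,-0.048,0.229],"twist":45.5}
  ]
}}

```text
time: 2.25
eef_pos: [0.4383, 0.2864, 0.0715]
tcp_rot: [0.499, 0.867, -0.002, -0.002]
contact_force: [-0.9, -0.2, 0.6]
opening: 1.003
finger_force: 0.0
```

>>> {"api": "step_arm", "payload": {
  "motion": [
    {"offset":[0,0,0],"twist":0},
    {"offset":[0,0,0],"twist":0},
    {"offset":[0,0,0],"twist":0},
    {"offset":[0,0,0],"twist":0},
    {"offset":[0,0,0],"twist":0},
    {"offset":[0,0,0],"twist":0}
  ],
  "gripper": 0.02,
  "grip_force": 30
}}

```text
time: 2.85
eef_pos: [0.442, 0.2865, 0.0754]
tcp_rot: [0.5, 0.866, 0.002, 0.001]
contact_force: [0.4, -0.3, 5.8]
opening: 0.513
finger_force: 31.3
```

```bash
python3 - <<'E'
from h import *
np.set_printoptions(precision=4,suppress=True)
s=ctrl.get_state();print(s['finger_force'],s['opening']*85.4)
go(.5837,-.0257,.088,84.3)
A=R.from_quat(s['tcp_rot']).as_matrix();print(A)
E
```

```text
31.344078183174133 43.80907529255389
offset [-0.3413 -0.0333 -0.0126] psi 30.0 twist -54.3 t 2.85 pos [0.442  0.2865 0.0754] q6 [ 0.38 -0.14]
[[-0.5     0.866   0.0033]
 [ 0.866   0.5     0.0016]
 [-0.0002  0.0037 -1.    ]]
```

>>> {"api": "step_arm", "payload": {
  "motion": [
    {"offset":[0,0,-0.05],"twist":0},
    {"offset":[0,0,-0.1],"twist":0},
    {"offset":[-0.04,-0.005,-0.14],"twist":-5},
    {"offset":[-0.08,-0.01,-0.15],"twist":-12},
    {"offset":[-0.125,-0.012,-0.15],"twist":-20},
    {"offset":[-0.17,-0.016,-0.15],"twist":-28},
    {"offset":[-0.215,-0.021,-0.15],"twist":-36},
    {"offset":[-0.26,-0.025,-0.15],"twist":-44},
    {"offset":[-0.3,-0.029,-0.15],"twist":-50},
    {"offset":[-0.33,-0.032,-0.15],"twist":-54.3},
    {"offset":[-0.341,-0.033,-0.15],"twist":-54.3},
    {"offset":[-0.341,-0.033,-0.15],"twist":-54.3}
  ]
}}

```text
time: 4.05
eef_pos: [0.5825, -0.027, 0.2229]
tcp_rot: [0.051, 0.999, 0.0, -0.0]
contact_force: [-0.2, 0.4, -0.3]
opening: 0.511
finger_force: 31.2
```

```bash
python3 - <<'E'
from h import *
np.set_printoptions(precision=4,suppress=True)
s=ctrl.get_state();print(s['finger_force'],s['opening']*85.4,s['contact_force'])
go(.5837,-.0257,.0914,84.3)
c=ctrl.calibration('wrist');im=ctrl.read_camera('wrist');cv2.imwrite('pics/w2.png',im)
E
```

```text
31.24489724636078 43.61122991911922 [-0.1683  0.3678 -0.3217]
offset [-0.0012  0.0014  0.1315] psi 84.11 twist -0.2 t 4.05 pos [ 0.5825 -0.027   0.2229] q6 [-0.22 -1.69]
```

View pics/w2.png

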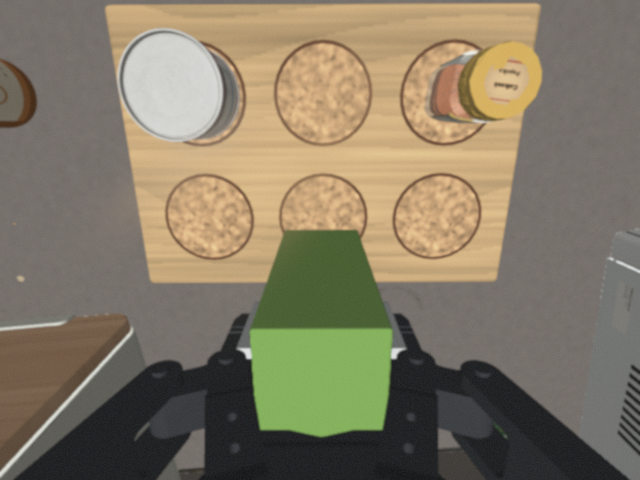

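>>> {"api": "step_arm", "payload": {
  "motion": [
    {"offset":[-0.001,0.001,0.04],"twist":0},
    {"offset":[-0.001,0.001,0.08],"twist":0},
    {"offset":[-0.001,0.001,0.11],"twist":0},
    {"offset":[-0.001,0.001,0.124],"twist":0},
    {"offset":[-0.001,0.001,0.13],"twist":0},
    {"offset":[-0.001,0.001,0.132],"twist":0},
    {"offset":[-0.001,0.001,0.132],"twist":0}
  ]
}}

```text
time: 4.8
eef_pos: [0.5847, -0.0248, 0.093]
tcp_rot: [0.049, 0.999, -0.0, 0.001]
contact_force: [-0.4, 0.4, -0.1]
opening: 0.512
finger_force: 31.3
```

```bash
python3 - <<'E'
from h import *
np.set_printoptions(precision=4,suppress=True)
s=ctrl.get_state();print(s['contact_force'],s['eef_pos'])
c=ctrl.calibration('wrist');T=c['cam_to_world'].copy();T[2,3]+=.2229-s['eef_pos'][2];T[:2,3]+=np.array([.5825,-.027])-s['eef_pos'][:2];c['cam_to_world']=T
print(ray(c,[(323,92),(210,216),(437,216)],.016)[:,:2])
E
```

```text
[-0.4273  0.4429 -0.0674] [ 0.5847 -0.0248  0.093 ]
[[ 0.4731 -0.0156]
 [ 0.5725 -0.1354]
 [ 0.5943  0.0835]]
```

>>> {"api": "step_arm", "payload": {
  "motion": [
    {"offset":[0,0,0.002],"twist":0},
    {"offset":[0,0,0.003],"twist":0},
    {"offset":[0,0,0.003],"twist":0}
  ]
}}

```text
time: 5.1
eef_pos: [0.5854, -0.0253, 0.0914]
tcp_rot: [0.05, 0.999, -0.0, 0.002]
contact_force: [-1.3, 0.6, 5.4]
opening: 0.514
finger_force: 32.1
```

>>> {"api": "step_arm", "payload": {
  "motion": [
    {"offset":[0,0,0],"twist":0},
    {"offset":[0,0,0],"twist":0},
    {"offset":[0,0,0],"twist":0},
    {"offset":[0,0,0],"twist":0},
    {"offset":[0,0,-0.02],"twist":0},
    {"offset":[0,0,-0.06],"twist":0},
    {"offset":[0,0,-0.11],"twist":0},
    {"offset":[0,0,-0.16],"twist":0},
    {"offset":[0,0,-0.18],"twist":0}
  ],
  "gripper": 0.075
}}

```text
time: 6.0
eef_pos: [0.5856, -0.0254, 0.2749]
tcp_rot: [0.05, 0.999, -0.001, 0.005]
contact_force: [0.9, -0.8, -0.1]
opening: 0.883
finger_force: 0.0
```

```bash
python3 - <<'E'
from h import *
np.set_printoptions(precision=4,suppress=True)
im=cv2.imread('pics/w1.png')
# salt measured from w1 pose: TCP (.4273,.3395,.3016), same orientation as start; cam shift by TCP difference
T=np.array([[.251,-.9189,-.3042,.0896],[.968,.2372,.0822,.6728],[-.0034,-.3151,.949,.373],[0,0,0,1]])
T[:3,3]+=np.array([.4273,.3395,.3016])-np.array([.1686,.653,.2411])
c=dict(fx=358.446,fy=358.446,cx=320.9,cy=246.14,cam_to_world=T)
print('head',ray(c,(387.5,277),.088),'mw edge',ray(c,[(360,345),(640,290)],0),ray(c,(240,245),.112))
go(.518,.387,.25);go(.4,.38,.25,75)
E
```

```text
head [[0.5093 0.3882 0.088 ]] mw edge [[0.6423 0.3382 0.    ]
 [0.6521 0.7155 0.    ]] [[0.4312 0.2577 0.112 ]]
offset [0.1084 0.4037 0.0234] psi 84.32 twist 0 t 6.0 pos [ 0.5856 -0.0254  0.2749] q6 [-0.22 -1.69]
offset [0.2251 0.3851 0.0224] psi 84.32 twist 9.3 t 6.0 pos [ 0.5856 -0.0254  0.2749] q6 [-0.22 -1.69]
```

>>> {"api": "step_arm", "payload": {
  "motion": [
    {"offset":[0.11,0.4,0.02],"twist":0},
    {"offset":[0.11,0.4,0.02],"twist":0},
    {"offset":[0.11,0.4,0.02],"twist":0},
    {"offset":[0.11,0.4,0.02],"twist":0},
    {"offset":[0.115,0.4,0.02],"twist":0},
    {"offset":[0.12,0.4,0.03],"twist":0},
    {"offset":[0.12,0.4,0.05],"twist":0},
    {"offset":[0.12,0.4,0.065],"twist":0},
    {"offset":[0.12,0.4,0.065],"twist":0},
    {"offset":[0.12,0.4,0.065],"twist":0}
  ],
  "gripper": 0.075
}}

```text
time: 7.0
eef_pos: [0.501, 0.3872, 0.1998]
tcp_rot: [0.047, 0.999, -0.001, -0.003]
contact_force: [-0.3, -1.1, -0.5]
opening: 0.874
finger_force: 0.0
```

```bash
python3 - <<'E'
from h import *
np.set_printoptions(precision=4,suppress=True)
c=ctrl.calibration('wrist');im=ctrl.read_camera('wrist');cv2.imwrite('pics/w3.png',im)
for k in blobs(im,(0,0,165),(180,25,255),150,(240,200,420,420))[:5]:
    r=cv2.boundingRect(k);print(r,cv2.contourArea(k),hullc(k),ray(c,hullc(k),.088)[0])
go(.51,.388,.06);print(ctrl.get_state()['eef_pos'])
E
```

```text
(240, 336, 168, 84) 2932.5 [301.3028 370.8977] [0.6039 0.3599 0.088 ]
(298, 214, 52, 71) 2032.5 [322.3588 251.8184] [0.5041 0.3865 0.088 ]
offset [-0.0078  0.0032  0.1414] psi 84.49 twist 0 t 7.05 pos [0.5023 0.3859 0.2014] q6 [ 0.5  -0.98]
[0.5023 0.3859 0.2014]
```

View pics/w3.png

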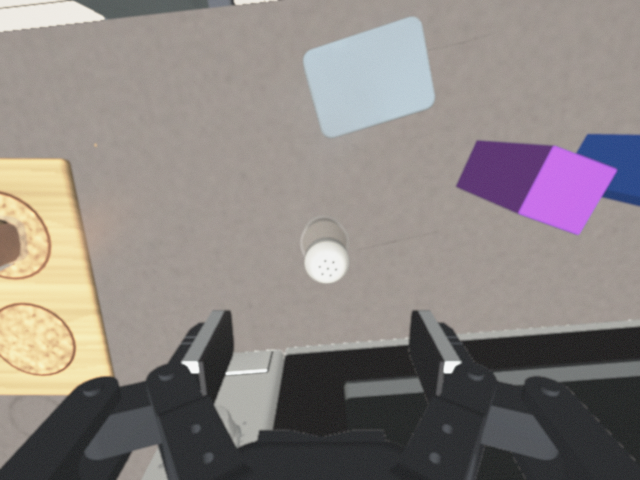

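>>> {"api": "step_arm", "payload": {
  "motion": [
    {"offset":[-0.0085,0.004,0.04],"twist":0},
    {"offset":[-0.0085,0.004,0.08],"twist":0},
    {"offset":[-0.0085,0.004,0.12],"twist":0},
    {"offset":[-0.0085,0.004,0.15],"twist":0},
    {"offset":[-0.0085,0.004,0.154],"twist":0},
    {"offset":[-0.0085,0.004,0.154],"twist":0}
  ]
}}

```text
time: 7.65
eef_pos: [0.5132, 0.3871, 0.0494]
tcp_rot: [0.05, 0.999, -0.0, -0.0]
contact_force: [0.0, -0.1, 0.0]
opening: 0.883
finger_force: 0.0
```

>>> {"api": "step_arm", "payload": {
  "motion": [
    {"offset":[0,0,0],"twist":0},
    {"offset":[0,0,0],"twist":0},
    {"offset":[0,0,0],"twist":0},
    {"offset":[0,0,0],"twist":0},
    {"offset":[0,0,0],"twist":0}
  ],
  "gripper": 0.02,
  "grip_force": 30
}}

```text
time: 8.15
eef_pos: [0.5143, 0.389, 0.0522]
tcp_rot: [0.049, 0.999, 0.001, 0.002]
contact_force: [-0.7, -0.1, 5.4]
opening: 0.423
finger_force: 29.8
```

```bash
python3 - <<'E'
from h import *
np.set_printoptions(precision=4,suppress=True)
s=ctrl.get_state();print(s['opening']*85.4,s['contact_force'])
go(.4743,-.0148,s['eef_pos'][2]+.016,84.3)
E
```

```text
36.11046145847601 [-0.7118 -0.0942  5.4036]
offset [-0.0001 -0.4057 -0.017 ] psi 84.33 twist 0.0 t 8.15 pos [0.5143 0.389  0.0522] q6 [ 0.49 -0.98]
```

```bash
python3 - <<'E'
from h import *
im=ctrl.read_camera('wrist');t=ctrl.read_camera('scene')
cv2.imwrite('pics/w4.png',np.hstack([cv2.resize(im[200:480,160:480],(457,400)),cv2.resize(t[170:260,220:297],(342,400),interpolation=2)]))
E
```

```text
(no output)
```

View pics/w4.png

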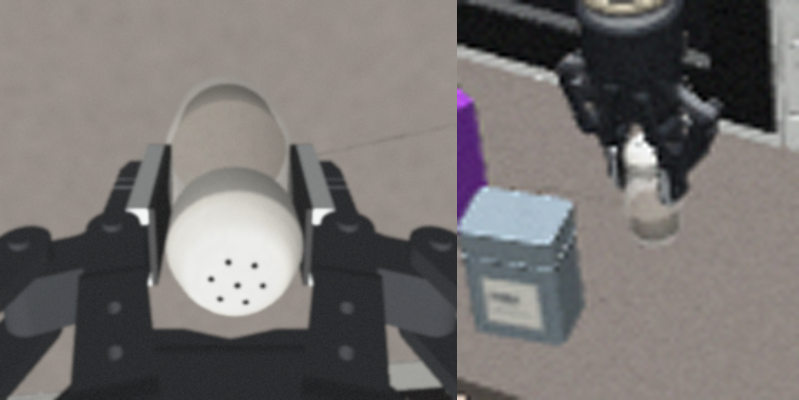

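The shaker stands upright and centred between the pads, but the grip is high, at 36 mm on the taper, so I'll regrip lower.

>>> {"api": "step_arm", "payload": {
  "motion": [
    {"offset":[0,0,0],"twist":0},
    {"offset":[0,0,0],"twist":0},
    {"offset":[0,0,0.007],"twist":0},
    {"offset":[0.002,0,0.014],"twist":0},
    {"offset":[0.002,0,0.014],"twist":0}
  ],
  "gripper": 0.065
}}

```text
time: 8.75
eef_pos: [0.5089, 0.3875, 0.0329]
tcp_rot: [0.05, 0.999, -0.001, -0.002]
contact_force: [-1.0, 0.4, -0.6]
opening: 0.764
finger_force: 0.0
```

>>> {"api": "step_arm", "payload": {
  "motion": [
    {"offset":[0,0,0],"twist":0},
    {"offset":[0,0,0],"twist":0},
    {"offset":[0,0,0],"twist":0},
    {"offset":[0,0,0],"twist":0},
    {"offset":[0,0,0],"twist":0}
  ],
  "gripper": 0.02,
  "grip_force": 30
}}

```text
time: 9.25
eef_pos: [0.5107, 0.3883, 0.0354]
tcp_rot: [0.05, 0.999, 0.0, 0.0]
contact_force: [-0.4, 1.1, -0.8]
opening: 0.475
finger_force: 30.4
```

```bash
python3 - <<'E'
from h import *
np.set_printoptions(precision=4,suppress=True)
s=ctrl.get_state();print(s['opening']*85.4,s['contact_force'])
go(.4743,-.0148,s['eef_pos'][2]+.016,84.3)
E
```

```text
40.5303503056342 [-0.394   1.0571 -0.8435]
offset [-0.0037 -0.4047 -0.016 ] psi 84.31 twist 0.0 t 9.25 pos [0.5107 0.3883 0.0354] q6 [ 0.49 -0.98]
```

```bash
python3 - <<'E'
from h import *
np.set_printoptions(precision=4,suppress=True)
s=ctrl.get_state();c=ctrl.calibration('wrist')
T=c['cam_to_world'].copy();T[:3,3]+=np.array([.5143,.389,.0522])-s['eef_pos'];d=dict(c);d['cam_to_world']=T
print('holes in w4 at z=.088:',ray(d,(326,396),.088))
im=ctrl.read_camera('wrist');t=ctrl.read_camera('top')
cv2.imwrite('pics/w5.png',np.hstack([cv2.resize(im[200:480,160:480],(457,400)),cv2.resize(t[150:230,220:288],(340,400),interpolation=2)]))
E
```

```text
holes in w4 at z=.088: [[0.5165 0.3894 0.088 ]]
```

View pics/w5.png

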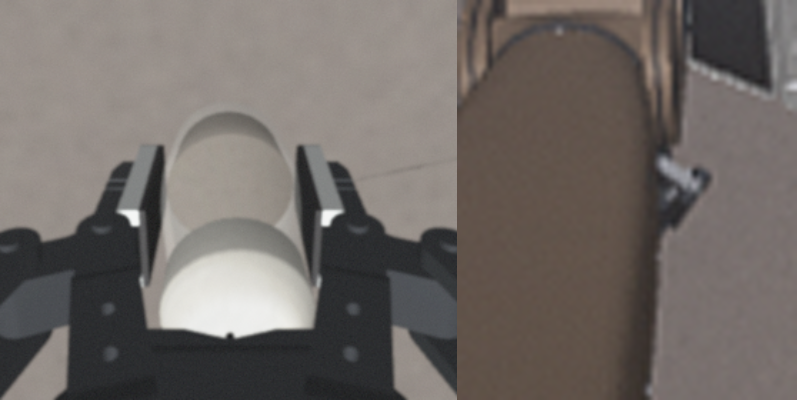

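>>> {"api": "step_arm", "payload": {
  "motion": [
    {"offset":[0,0,-0.05],"twist":0},
    {"offset":[0,0,-0.1],"twist":0},
    {"offset":[0,-0.02,-0.14],"twist":0},
    {"offset":[0,-0.06,-0.165],"twist":0},
    {"offset":[0,-0.11,-0.165],"twist":0},
    {"offset":[0,-0.16,-0.165],"twist":0},
    {"offset":[0,-0.21,-0.165],"twist":0},
    {"offset":[0,-0.26,-0.165],"twist":0},
    {"offset":[0,-0.31,-0.165],"twist":0},
    {"offset":[0,-0.36,-0.165],"twist":0},
    {"offset":[0,-0.395,-0.165],"twist":0},
    {"offset":[0,-0.405,-0.165],"twist":0}
  ]
}}

```text
time: 10.55
eef_pos: [0.4701, -0.0175, 0.2005]
tcp_rot: [0.052, 0.999, -0.0, 0.0]
contact_force: [-0.7, 0.7, -1.0]
opening: 0.469
finger_force: 30.9
```

```bash
python3 - <<'E'
from h import *
np.set_printoptions(precision=4,suppress=True)
s=ctrl.get_state();print(s['opening']*85.4,s['contact_force'])
go(.4708,-.0148,.0514,84.3)
E
```

```text
40.07055634718529 [-0.7388  0.715  -0.9541]
offset [-0.0004  0.0029  0.1491] psi 84.08 twist -0.2 t 10.55 pos [ 0.4701 -0.0175  0.2005] q6 [-0.25 -1.72]
```

>>> {"api": "step_arm", "payload": {
  "motion": [
    {"offset":[-0.0005,0.003,0.04],"twist":0},
    {"offset":[-0.0005,0.003,0.08],"twist":0},
    {"offset":[-0.0005,0.003,0.115],"twist":0},
    {"offset":[-0.0005,0.003,0.138],"twist":0},
    {"offset":[-0.0005,0.003,0.146],"twist":0},
    {"offset":[-0.0005,0.003,0.149],"twist":0},
    {"offset":[-0.0005,0.003,0.151],"twist":0},
    {"offset":[-0.0005,0.003,0.151],"twist":0}
  ]
}}

```text
time: 11.35
eef_pos: [0.473, -0.0117, 0.0512]
tcp_rot: [0.049, 0.999, -0.0, 0.002]
contact_force: [-0.6, 0.2, 2.8]
opening: 0.469
finger_force: 31.2
```

>>> {"api": "step_arm", "payload": {
  "motion": [
    {"offset":[0,0,0],"twist":0},
    {"offset":[0,0,0],"twist":0},
    {"offset":[0,0,0],"twist":0},
    {"offset":[0,0,-0.02],"twist":0},
    {"offset":[0,0,-0.06],"twist":0},
    {"offset":[0,0,-0.11],"twist":0},
    {"offset":[0,0,-0.16],"twist":0},
    {"offset":[0,0,-0.21],"twist":0},
    {"offset":[0,0,-0.25],"twist":0},
    {"offset":[0,0,-0.25],"twist":0}
  ],
  "gripper": 0.064
}}

```text
time: 12.35
eef_pos: [0.4743, -0.0125, 0.3073]
tcp_rot: [0.05, 0.999, -0.001, 0.007]
contact_force: [-0.1, -0.1, 0.3]
opening: 0.749
finger_force: 0.0
```

```bash
python3 - <<'E'
from h import *
np.set_printoptions(precision=4,suppress=True)
c=ctrl.calibration('wrist');im=ctrl.read_camera('wrist');cv2.imwrite('pics/w6.png',im);go(.47,-.33,.30)
E
```

```text
offset [-0.0286 -0.3166  0.0041] psi 84.32 twist 0 t 12.4 pos [ 0.4729 -0.0122  0.3035] q6 [-0.24 -1.71]
```

View pics/w6.png

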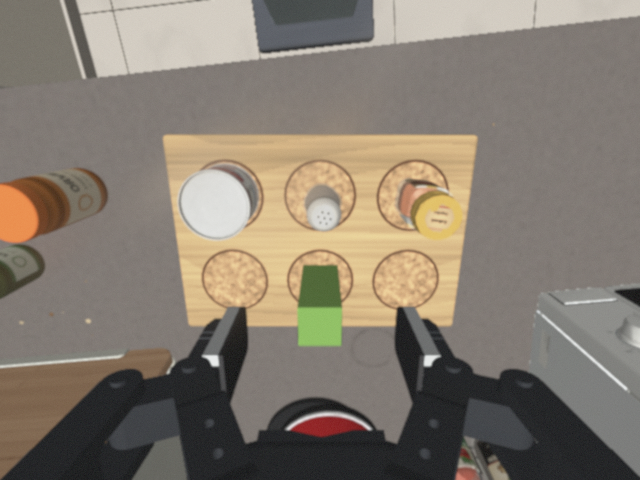

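```bash
python3 - <<'E'
from h import *
np.set_printoptions(precision=4,suppress=True)
c=ctrl.calibration('wrist');im=cv2.imread('pics/w6.png')
C=np.array([.529,-.0202]);a=np.radians(-5.7);Rm=np.array([[np.cos(a),-np.sin(a)],[np.sin(a),np.cos(a)]])
def b(n,p,z): w=ray(c,p,z)[0,:2];print(n,w,'board',(w-C)@Rm)
b('salt',(323,214),.103)
k=blobs(im,(35,100,130),(50,255,255),200,(280,250,360,360))[0];b('box',hullc(k),.128)
k=blobs(im,(0,0,140),(180,45,255),800,(170,160,255,245))[0];(u,v),r=cv2.minEnclosingCircle(k);print(u,v,r);b('tin',(u,v),.073)
E
```

```text
salt [ 0.4713 -0.0115] board [-0.0582  0.0029]
box [ 0.5758 -0.0255] board [ 0.0471 -0.0006]
214.33682250976562 203.4456024169922 37.80849838256836
tin [ 0.4565 -0.122 ] board [-0.062  -0.1085]
```

>>> {"api": "step_arm", "payload": {
  "motion": [
    {"offset":[-0.01,-0.32,0.0],"twist":0},
    {"offset":[-0.01,-0.32,0.0],"twist":0},
    {"offset":[-0.01,-0.32,0.0],"twist":0},
    {"offset":[-0.01,-0.32,0.0],"twist":0},
    {"offset":[-0.01,-0.32,0.0],"twist":0},
    {"offset":[-0.01,-0.32,0.0],"twist":0},
    {"offset":[-0.01,-0.32,0.0],"twist":0},
    {"offset":[-0.01,-0.32,0.0],"twist":0},
    {"offset":[-0.01,-0.32,0.0],"twist":0}
  ],
  "gripper": 0.085
}}

```text
time: 13.3
eef_pos: [0.4493, -0.3303, 0.2978]
tcp_rot: [0.05, 0.999, 0.001, -0.001]
contact_force: [-0.2, -0.5, 0.6]
opening: 0.994
finger_force: 0.0
```

```bash
python3 - <<'E'
from h import *
np.set_printoptions(precision=4,suppress=True)
c=ctrl.calibration('wrist');im=ctrl.read_camera('wrist');cv2.imwrite('pics/w7.png',im);go(.446,-.303,.08)
E
```

```text
offset [0.0059 0.0259 0.2183] psi 84.36 twist 0 t 13.35 pos [ 0.4496 -0.3298  0.2982] q6 [-0.82 -2.29]
```

View pics/w7.png

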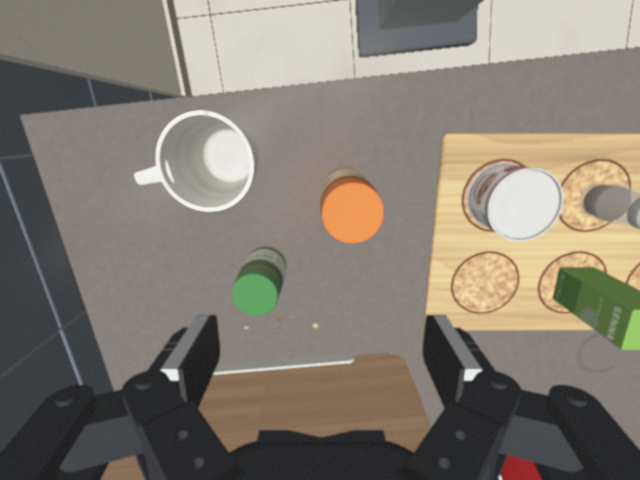

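```bash
python3 - <<'E'
from h import *
np.set_printoptions(precision=4,suppress=True)
c=ctrl.calibration('wrist');im=cv2.imread('pics/w7.png')
k=blobs(im,(5,150,225),(15,255,255),400,(300,150,400,260))[0];print(cv2.minEnclosingCircle(k),ray(c,hullc(k),.116))
k=blobs(im,(50,100,120),(75,255,255),300,(220,250,300,330))[0];print(cv2.minEnclosingCircle(k),ray(c,hullc(k),.09))
p=ray(c,[(352,210),(256,293)],.116)[0];print(p,ray(c,(256,293),.091));print(ray(c,[(215,372),(355,360)],0))
go(.446,-.303,.074)
E
```

```text
((352.4883728027344, 212.67442321777344), 30.301998138427734) [[ 0.4431 -0.3017  0.116 ]]
((255.17059326171875, 292.5235290527344), 21.87938117980957) [[ 0.5261 -0.4077  0.09  ]]
[ 0.4408 -0.3019  0.116 ] [[ 0.5246 -0.4061  0.091 ]]
[[ 0.6836 -0.5061  0.    ]
 [ 0.6835 -0.3054 -0.    ]]
offset [0.0059 0.0259 0.2243] psi 84.36 twist 0 t 13.35 pos [ 0.4496 -0.3298  0.2982] q6 [-0.82 -2.29]
```

>>> {"api": "step_arm", "payload": {
  "motion": [
    {"offset":[0.008,0.027,0.04],"twist":0},
    {"offset":[0.008,0.027,0.09],"twist":0},
    {"offset":[0.008,0.027,0.13],"twist":0},
    {"offset":[0.008,0.027,0.16],"twist":0},
    {"offset":[0.008,0.027,0.2],"twist":0},
    {"offset":[0.008,0.027,0.222],"twist":0},
    {"offset":[0.008,0.027,0.228],"twist":0},
    {"offset":[0.008,0.027,0.228],"twist":0}
  ]
}}

```text
time: 14.15
eef_pos: [0.4443, -0.3019, 0.0709]
tcp_rot: [0.049, 0.999, 0.001, -0.001]
contact_force: [0.1, 1.0, 0.8]
opening: 0.998
finger_force: 0.0
```

>>> {"api": "step_arm", "payload": {
  "motion": [
    {"offset":[0,0,0],"twist":0},
    {"offset":[0,0,0],"twist":0},
    {"offset":[0,0,0],"twist":0},
    {"offset":[0,0,0],"twist":0},
    {"offset":[0,0,0],"twist":0}
  ],
  "gripper": 0.03,
  "grip_force": 45
}}

```text
time: 14.65
eef_pos: [0.4456, -0.3041, 0.0736]
tcp_rot: [0.05, 0.999, -0.001, 0.001]
contact_force: [-0.0, 2.9, 5.7]
opening: 0.672
finger_force: 45.8
```

```bash
python3 - <<'E'
from h import *
np.set_printoptions(precision=4,suppress=True)
s=ctrl.get_state();print(s['opening']*85.4,s['contact_force'])
go(.5946,.0838,s['eef_pos'][2]+.016,84.3)
E
```

```text
57.34761538536404 [-0.046   2.8925  5.7096]
offset [-0.1098  0.4008 -0.0161] psi 84.29 twist -0.0 t 14.65 pos [ 0.4456 -0.3041  0.0736] q6 [-0.79 -2.26]
```

>>> {"api": "step_arm", "payload": {
  "motion": [
    {"offset":[0,0,-0.05],"twist":0},
    {"offset":[0,0,-0.1],"twist":0},
    {"offset":[0,0.01,-0.145],"twist":0},
    {"offset":[-0.01,0.04,-0.175],"twist":0},
    {"offset":[-0.025,0.085,-0.175],"twist":0},
    {"offset":[-0.038,0.13,-0.175],"twist":0},
    {"offset":[-0.05,0.175,-0.175],"twist":0},
    {"offset":[-0.063,0.22,-0.175],"twist":0},
    {"offset":[-0.076,0.265,-0.175],"twist":0},
    {"offset":[-0.09,0.31,-0.175],"twist":0},
    {"offset":[-0.1,0.355,-0.175],"twist":0},
    {"offset":[-0.11,0.39,-0.175],"twist":0}
  ]
}}

```text
time: 15.85
eef_pos: [0.5923, 0.0761, 0.2457]
tcp_rot: [0.049, 0.999, 0.0, -0.0]
contact_force: [-0.6, 0.4, -2.9]
opening: 0.668
finger_force: 48.9
```

>>> {"api": "step_arm", "payload": {
  "motion": [
    {"offset":[0,0.01,0],"twist":0},
    {"offset":[0,0.01,0],"twist":0}
  ]
}}

```text
time: 16.05
eef_pos: [0.5929, 0.0847, 0.2456]
tcp_rot: [0.048, 0.999, -0.0, -0.001]
contact_force: [0.9, -0.6, -1.8]
opening: 0.669
finger_force: 48.7
```

```bash
python3 - <<'E'
from h import *
np.set_printoptions(precision=4,suppress=True)
s=ctrl.get_state();print(s['opening']*85.4,s['contact_force'])
go(.5946,.0838,.0896,84.3)
E
```

```text
57.13939210433733 [ 0.8745 -0.591  -1.767 ]
offset [-0.002  -0.0007  0.156 ] psi 84.46 twist 0.2 t 16.05 pos [0.5929 0.0847 0.2456] q6 [-0.03 -1.5 ]
```

>>> {"api": "step_arm", "payload": {
  "motion": [
    {"offset":[-0.002,-0.001,0.04],"twist":0},
    {"offset":[-0.002,-0.001,0.085],"twist":0},
    {"offset":[-0.002,-0.001,0.125],"twist":0},
    {"offset":[-0.002,-0.001,0.146],"twist":0},
    {"offset":[-0.002,-0.001,0.153],"twist":0},
    {"offset":[-0.002,-0.001,0.156],"twist":0},
    {"offset":[-0.002,-0.001,0.157],"twist":0},
    {"offset":[-0.002,-0.001,0.157],"twist":0}
  ]
}}

```text
time: 16.85
eef_pos: [0.5965, 0.082, 0.0911]
tcp_rot: [0.05, 0.999, -0.0, 0.002]
contact_force: [1.1, -0.2, -3.1]
opening: 0.671
finger_force: 48.7
```

Not touching yet, so I'll lower 3 mm more and then release.

>>> {"api": "step_arm", "payload": {
  "motion": [
    {"offset":[0,0,0.002],"twist":0},
    {"offset":[0,0,0.003],"twist":0},
    {"offset":[0,0,0.003],"twist":0}
  ]
}}

```text
time: 17.15
eef_pos: [0.5971, 0.0823, 0.0896]
tcp_rot: [0.049, 0.999, -0.0, 0.002]
contact_force: [-1.6, 0.4, 5.8]
opening: 0.673
finger_force: 49.2
```

>>> {"api": "step_arm", "payload": {
  "motion": [
    {"offset":[0,0,0],"twist":0},
    {"offset":[0,0,0],"twist":0},
    {"offset":[0,0,0],"twist":0},
    {"offset":[0,0,-0.02],"twist":0},
    {"offset":[0,0,-0.06],"twist":0},
    {"offset":[0,0,-0.11],"twist":0},
    {"offset":[0,0,-0.16],"twist":0},
    {"offset":[0,0,-0.18],"twist":0}
  ],
  "gripper": 0.078
}}

```text
time: 17.95
eef_pos: [0.5975, 0.0824, 0.2731]
tcp_rot: [0.05, 0.999, 0.0, 0.005]
contact_force: [0.1, 0.3, 0.6]
opening: 0.912
finger_force: 0.0
```

```bash
python3 - <<'E'
from h import *
np.set_printoptions(precision=4,suppress=True)
go(.527,-.4075,.2)
E
```

```text
offset [ 0.0224 -0.4946  0.0725] psi 84.32 twist 0 t 17.95 pos [0.5975 0.0824 0.2731] q6 [-0.03 -1.5 ]
```

>>> {"api": "step_arm", "payload": {
  "motion": [
    {"offset":[0.022,-0.494,0],"twist":0},
    {"offset":[0.022,-0.494,0],"twist":0},
    {"offset":[0.022,-0.494,0],"twist":0},
    {"offset":[0.022,-0.494,0],"twist":0},
    {"offset":[0.022,-0.494,0],"twist":0},
    {"offset":[0.022,-0.494,0],"twist":0},
    {"offset":[0.022,-0.494,0],"twist":0},
    {"offset":[0.022,-0.494,0],"twist":0},
    {"offset":[0.022,-0.494,0.02],"twist":0},
    {"offset":[0.022,-0.494,0.05],"twist":0},
    {"offset":[0.022,-0.494,0.07],"twist":0},
    {"offset":[0.022,-0.494,0.07],"twist":0}
  ]
}}

```text
time: 19.15
eef_pos: [0.5216, -0.4067, 0.1902]
tcp_rot: [0.051, 0.999, 0.004, -0.004]
contact_force: [-0.3, 0.7, -1.2]
opening: 0.916
finger_force: 0.0
```

>>> {"api": "step_arm", "payload": {
  "motion": [
    {"offset":[0,0,0],"twist":0},
    {"offset":[0,0,0],"twist":0}
  ]
}}

```text
time: 19.35
eef_pos: [0.5256, -0.4067, 0.1986]
tcp_rot: [0.049, 0.999, -0.001, 0.001]
contact_force: [0.4, -0.1, 0.4]
opening: 0.915
finger_force: 0.0
```

```bash
python3 - <<'E'
from h import *
np.set_printoptions(precision=4,suppress=True)
c=ctrl.calibration('wrist');im=ctrl.read_camera('wrist');cv2.imwrite('pics/w8.png',im)
k=blobs(im,(50,100,120),(75,255,255),300)[0];print(cv2.boundingRect(k));p=ray(c,hullc(k),.0905)[0];print(cv2.minEnclosingCircle(k),p)
go(p[0],p[1],.052);go(.527,-.4075,.052)
E
```

```text
(289, 217, 65, 62)
((320.7413024902344, 246.61334228515625), 32.78248977661133) [ 0.5254 -0.4074  0.0905]
offset [ 0.0007 -0.0004  0.147 ] psi 84.41 twist 0 t 19.4 pos [ 0.5257 -0.4067  0.199 ] q6 [-0.81 -2.28]
offset [-0.0009 -0.0004  0.147 ] psi 84.41 twist 0 t 19.4 pos [ 0.5257 -0.4067  0.199 ] q6 [-0.81 -2.28]
```

>>> {"api": "step_arm", "payload": {
  "motion": [
    {"offset":[0,0,0.04],"twist":0},
    {"offset":[0,0,0.08],"twist":0},
    {"offset":[0,0,0.12],"twist":0},
    {"offset":[0,0,0.143],"twist":0},
    {"offset":[0,0,0.148],"twist":0},
    {"offset":[0,0,0.148],"twist":0}
  ]
}}

```text
time: 20.0
eef_pos: [0.5253, -0.4067, 0.0493]
tcp_rot: [0.049, 0.999, -0.0, 0.0]
contact_force: [0.4, -0.1, -0.3]
opening: 0.909
finger_force: 0.0
```

>>> {"api": "step_arm", "payload": {
  "motion": [
    {"offset":[0,0,0],"twist":0},
    {"offset":[0,0,0],"twist":0},
    {"offset":[0,0,0],"twist":0},
    {"offset":[0,0,0],"twist":0},
    {"offset":[0,0,0],"twist":0}
  ],
  "gripper": 0.03,
  "grip_force": 40
}}

```text
time: 20.5
eef_pos: [0.526, -0.4083, 0.0515]
tcp_rot: [0.05, 0.999, -0.002, 0.002]
contact_force: [0.8, 1.0, 6.6]
opening: 0.59
finger_force: 42.1
```

```bash
python3 - <<'E'
from h import *
np.set_printoptions(precision=4,suppress=True)
s=ctrl.get_state();print(s['opening']*85.4,s['contact_force'])
go(.4635,-.1243,s['eef_pos'][2]+.074,84.3)
E
```

```text
50.346859180252295 [0.7661 0.9865 6.5505]
offset [ 0.0901  0.2762 -0.0752] psi 84.31 twist 0.0 t 20.5 pos [ 0.526  -0.4083  0.0515] q6 [-0.81 -2.28]
```

>>> {"api": "step_arm", "payload": {
  "motion": [
    {"offset":[0,0,-0.05],"twist":0},
    {"offset":[0,0,-0.1],"twist":0},
    {"offset":[0.01,0.02,-0.13],"twist":0},
    {"offset":[0.022,0.065,-0.13],"twist":0},
    {"offset":[0.036,0.11,-0.13],"twist":0},
    {"offset":[0.05,0.155,-0.13],"twist":0},
    {"offset":[0.064,0.2,-0.13],"twist":0},
    {"offset":[0.078,0.24,-0.13],"twist":0},
    {"offset":[0.087,0.265,-0.13],"twist":0},
    {"offset":[0.09,0.276,-0.13],"twist":0},
    {"offset":[0.09,0.276,-0.13],"twist":0},
    {"offset":[0.09,0.276,-0.13],"twist":0}
  ]
}}

```text
time: 21.7
eef_pos: [0.4627, -0.1244, 0.1788]
tcp_rot: [0.05, 0.999, -0.001, 0.001]
contact_force: [-0.2, 0.2, -0.3]
opening: 0.586
finger_force: 42.3
```

```bash
python3 - <<'E'
from h import *
np.set_printoptions(precision=4,suppress=True)
s=ctrl.get_state();print(s['opening']*85.4,s['contact_force'])
go(.4635,-.1243,.1255,84.3)
E
```

```text
50.024994756340455 [-0.1968  0.2288 -0.3101]
offset [-0.0007  0.0002  0.0533] psi 84.31 twist 0.0 t 21.7 pos [ 0.4627 -0.1244  0.1788] q6 [-0.47 -1.95]
```

>>> {"api": "step_arm", "payload": {
  "motion": [
    {"offset":[-0.001,0,0.025],"twist":0},
    {"offset":[-0.001,0,0.043],"twist":0},
    {"offset":[-0.001,0,0.05],"twist":0},
    {"offset":[-0.001,0,0.053],"twist":0},
    {"offset":[-0.001,0,0.055],"twist":0},
    {"offset":[-0.001,0,0.055],"twist":0}
  ]
}}

```text
time: 22.3
eef_pos: [0.4645, -0.1249, 0.1255]
tcp_rot: [0.05, 0.999, -0.001, 0.001]
contact_force: [-1.6, 0.3, 5.3]
opening: 0.587
finger_force: 42.8
```

Contact is made on the tin, so I'll release and rise.

>>> {"api": "step_arm", "payload": {
  "motion": [
    {"offset":[0,0,0],"twist":0},
    {"offset":[0,0,0],"twist":0},
    {"offset":[0,0,0],"twist":0},
    {"offset":[0,0,-0.02],"twist":0},
    {"offset":[0,0,-0.06],"twist":0},
    {"offset":[0,0,-0.11],"twist":0},
    {"offset":[0,0,-0.16],"twist":0},
    {"offset":[0.04,0.02,-0.19],"twist":0},
    {"offset":[0.04,0.06,-0.19],"twist":0},
    {"offset":[0.04,0.1,-0.19],"twist":0},
    {"offset":[0.04,0.1,-0.19],"twist":0},
    {"offset":[0.04,0.1,-0.19],"twist":0}
  ],
  "gripper": 0.075
}}

```text
time: 23.5
eef_pos: [0.4332, -0.0195, 0.3132]
tcp_rot: [0.048, 0.999, -0.0, 0.0]
contact_force: [-1.0, -0.3, -0.7]
opening: 0.877
finger_force: 0.0
```

>>> {"api": "step_arm", "payload": {
  "motion": [
    {"offset":[0,0,0],"twist":0},
    {"offset":[0,0,0],"twist":0},
    {"offset":[0,0,0],"twist":0}
  ]
}}

```text
time: 23.8
eef_pos: [0.4334, -0.021, 0.313]
tcp_rot: [0.05, 0.999, 0.0, -0.0]
contact_force: [-0.0, 0.1, 0.1]
opening: 0.879
finger_force: 0.0
```

```bash
python3 - <<'E'
from h import *
np.set_printoptions(precision=4,suppress=True)
c=ctrl.calibration('wrist');im=ctrl.read_camera('wrist');cv2.imwrite('pics/w9.png',im)
C=np.array([.529,-.0202]);a=np.radians(-5.7);Rm=np.array([[np.cos(a),-np.sin(a)],[np.sin(a),np.cos(a)]])
def b(n,k,z): w=ray(c,hullc(k),z)[0,:2];print(n,hullc(k),w,'board',(w-C)@Rm)
for n,lo,hi,z in(('honey',(5,150,225),(15,255,255),.132),('pesto',(50,100,120),(75,255,255),.165),('box',(35,100,130),(49,255,255),.128)):
    b(n,blobs(im,lo,hi,200)[0],z)
print(ctrl.get_state()['eef_pos'])
E
```

```text
Traceback (most recent call last):
IndexError: list index out of range
```

View pics/w9.png

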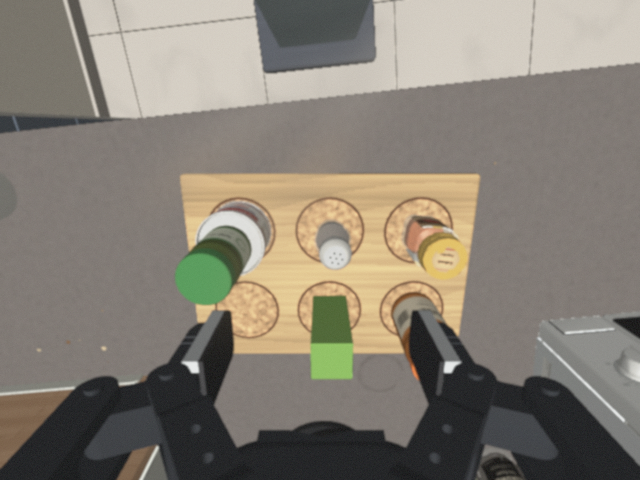

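All six stand on their places, with the pesto on the tin (lid about (207,272)). One last numeric check before handing in.

```bash
python3 - <<'E'
from h import *
np.set_printoptions(precision=4,suppress=True)
c=ctrl.calibration('wrist');im=cv2.imread('pics/w9.png');t=ctrl.read_camera('top');ct=ctrl.calibration('top')
C=np.array([.529,-.0202]);a=np.radians(-5.7);Rm=np.array([[np.cos(a),-np.sin(a)],[np.sin(a),np.cos(a)]])
def b(n,c,k,z): w=ray(c,hullc(k),z)[0,:2];print(n,hullc(k),w,'board',(w-C)@Rm)
b('pesto w',c,blobs(im,(50,100,100),(80,255,255),200,(150,220,260,320))[0],.16)
b('box w',c,blobs(im,(35,100,130),(49,255,255),200,(300,320,370,400))[0],.128)
for n,lo,hi,z,r in(('honey',(5,180,120),(15,255,255),.124,(300,150,400,260)),('pesto',(50,120,40),(85,255,255),.157,(370,200,430,290))):
    for k in blobs(t,lo,hi,30,r)[:1]: b(n+' top',ct,k,z)
E
```

```text
pesto w [202.5243 277.6788] [ 0.4644 -0.128 ] board [-0.0536 -0.1137]
box w [331.3365 360.3742] [ 0.5826 -0.0264] board [ 0.054  -0.0009]
pesto top [402.4054 253.515 ] [ 0.467  -0.1252] board [-0.0512 -0.1106]
```

```bash
python3 -c "
from plant import ctrl
print(ctrl.sign_off())"
```

```text
the job is handed in; nothing more can be done
None
```

The job is handed in at about 24 s of the 96 s: salt shaker, green box and honey jar stand on their cork places and the pesto jar stands on the tin. All were within about 6 mm of their targets by camera check, except the honey jar, judged only from where the gripper set it down; no pass or fail result came back.

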